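# Stock the pastry keeper and draw its cover to the line

### The job

Set the large filled ramekin down gently, upright, in the empty pocket of the wooden pastry keeper, and only then draw the keeper's clear cover out from under its deck, over the ramekin, until the cover's dark leading edge meets the scribed line: stop there, nothing else stops it, and do not run past the line. The cover sheet is brittle and has no handle: press on it only lightly with the fingertips (never more than 20 N), and leave everything else on the counter where it is.

Things in the scene. Friction and masses are not known exactly. Their poses are not given: they have to be found in the camera images.
- keeper: Fixed low wooden box, 200 mm wide (its x), y from -120 to +350 mm. Origin on the counter below the middle of the scribed line, z up. Side lips 68 mm high, clear opening between them x = -78 to +78 mm. The line is a thin dark scratch at y = 0 across both lips and the 46 mm high divider (y -10 to 0). The other pocket, beyond the divider at y -108 to -10, holds the small pot and stays open.
- pocket (a point): Middle of the floor of the empty pocket, 10 mm above the counter, at keeper x = 0, y = 82 mm. The pocket spans keeper y = 0 to 165 mm; from above it is open only from y = 0 to the cover's edge. The ramekin may stand anywhere wholly inside it.
- deck_edge (a point): Middle of the front edge of the fixed deck, on its top, 72 mm above the counter, at keeper x = 0, y = 165 mm. The deck runs from there to y = 350 mm; the tail of the cover hides below it.
- cover (a joint): Clear brittle sheet without handle, leading 10 mm dark steel, flush. Value in m: leading edge at keeper y = 0.130 - value, so it meets the line at 0.130; can run on to 0.165. Starts at 0.005 to 0.040. Slides with 3 N friction, stays where left. Rigid top face 53 to 63 mm above the counter, not measured: feel for it. Closed fingertips pressing 8 to 15 N drag it along; over 20 N breaks it.
- ramekin: The large loose ramekin with amber filling: white fluted ceramic, straight sides, 62 mm diameter, 36 mm high, solid to 4 mm below its rim, about 0.16 kg. Origin: centre of its underside, z up. It stands on the counter.
- small_pot: Small ceramic pot with brown filling, 48 mm diameter, 30 mm high, standing in the keeper's other pocket; leave it. Origin: centre of its underside.
- coffee_cup: White coffee cup with a handle at its +y, 72 mm diameter, 62 mm high, may stand where the ramekin could; leave it. Origin: centre of its underside.
- sugar_jar: Glass sugar jar, 64 mm diameter, 130 mm high; leave it. Origin: centre of its underside.
- milk_jug: Steel milk jug with a handle at its +y, 80 mm diameter, 100 mm high; leave it. Origin: centre of its underside.
- cake_server: Cake server (spatula) 240 mm long, lying flat on the counter near the robot; leave it. Origin: underside, near its middle; x along it.
- tart_plate: White plate, 150 mm diameter, 18 mm high; leave it. Origin: centre of its underside.
Not all that is in view belongs to the job. Leave any yellow look-alike of the ramekin alone.

How it is judged:
On the way:
1. the ramekin stands upright and released on the floor of the empty pocket, the cover not yet drawn (x of ramekin in the frame of keeper between -0.06 and 0.06 m and y of ramekin in the frame of keeper between 0.025 and 0.14 m and z of ramekin in the frame of keeper below 0.016 m and angle between ramekin's own z axis and vertical below 0.15 rad and contact force between the fingers and ramekin below 0.2 N and linear speed of ramekin below 0.02 m/s and value of joint cover below 0.06 m), for 0.2 s.
At the end, for the whole second after the job is handed in: The ramekin stands upright (within 0.15 rad), at rest, on the floor of the pocket (under 16 mm above the counter, 25 to 140 mm from the line, within 60 mm of the middle), and the cover lies still above it with its leading edge within 3 mm of the scribed line (joint 0.127 to 0.133) (x of ramekin in the frame of keeper between -0.06 and 0.06 m and y of ramekin in the frame of keeper between 0.025 and 0.14 m and z of ramekin in the frame of keeper below 0.016 m and angle between ramekin's own z axis and vertical below 0.15 rad and linear speed of ramekin below 0.01 m/s and value of joint cover between 0.127 and 0.133 m and velocity of joint cover between -0.003 and 0.003 m/s); the robot touches nothing.
It fails at once if the robot presses on the cover with more than 20 N (contact force between any of the fingers, the arm and cover above 20 N).
It fails at once if the cover runs more than 8 mm past the line (value of joint cover above 0.138 m).
It fails at once if the ramekin is dropped: it falls free from more than about 10 mm (contact force between the fingers and ramekin below 0.05 N and linear speed of ramekin above 0.45 m/s).
It fails at once if another thing on the counter or in the keeper is moved by more than 25 mm (distance of any of small_pot, coffee_cup, sugar_jar, milk_jug, cake_server, tart_plate from where it was at the start of the episode above 0.025 m).
It also fails if it takes over 67 s, if anything falls off the work surface, if the arm or the gripper's body presses on something with over 40 N, if the wrist force passes 120 N, or if a joint passes its speed limit or range.

### The arm

A 6-joint arm with a two-finger parallel gripper is mounted at the origin on the work surface. World frame = base frame: x ahead of the robot, y to its left, z up, the work surface at z = 0. Lengths are in m, angles in rad, forces in N, time in s.
With the tool pointing down it reaches from about 0.325 to 0.85 m from the base axis. Payload 4.4 kg.
Tool frame: the origin (TCP) lies between the finger pads; the fingertips stand 19 mm ahead of it and the grasp point (between the pads) is the TCP; z points along the fingers, y is the line along which they close (so a half turn about z gives the same grasp; the last joint's range is limited). The gripper opens to 94 mm and grips with 3 to 60 N. Pads are 16 mm wide; open, the fingers measure 119 mm over their backs; the gripper's body (75 mm by 177 mm) begins 78 mm behind the grasp point.
Start: joints at [1.159, 0.207, 1.542, -0, 1.393, -0.15], TCP at [0.149, 0.555, 0.224] pointing down, gripper open.
Joint ranges: [-2.73, 2.73], [-0.86, 2.22], [0.23, 2.46], [-1.11, 4.25], [0.08, 2.63], [-2.82, 2.82]. Speed limits (rad/s): [2.79, 2.79, 3.14, 3.14, 3.14, 3.14].

### API

Orientations are given as a rotation vector (axis times angle).
In Python, from bench import * gives the robot as it stands.
- The arm moves only by the tool jog_arm, never from a script. Its argument "deltas" is text: rows parted by semicolons, each of 7 numbers parted by spaces: the opening in per cent of the stroke, from 0 (shut) to 100 (fully open), then the shift along the tool's x, y, z in cm, then the turn, a rotation vector about the tool's x, y, z in rad. A call has 1 to 10 rows; each row is the pose to reach, as a shift and turn from the pose commanded when the call began, along the tool's axes at that moment; what a row does not reach only later rows make up. A row lasts 1/10 s, in which the tool goes at most 50 mm and 8.59 degrees, less where a joint would pass 70% of its speed; a pose out of reach is approached as far as the arm can. A call with a gripper value outside its range is refused whole. The fingers move at their own pace and stop on an object; "squeeze" is the grip in N (left out, the last holds). Time passes only in rows, so rows that repeat a pose let the fingers close. It gives the time, the measured TCP pose, the force, the opening and the grip force at its end, in the units of the state.
- get_obs(): the state, without advancing time (a new reading comes with each control period).
- snapshot(name): name is "side" or "top" or "wrist"; returns a dict with "image" (400x640x3 uint8, red, green, blue), "depth" (400x640 float32, m along the optical axis (not along the pixel's ray), 0 where there is no reading), "K" (3x3 intrinsics, pixels), "dist_coeffs" ([k1, k2, p1, p2, k3] as OpenCV has them; the pictures are not rectified), "rvec" (rotation vector, rad) and "tvec" (3), from world to camera coordinates, as OpenCV has them; the wrist camera has in their place "hand_eye" (4x4, takes a point from camera to tool coordinates, whose origin is the TCP and whose axes are the flange's). Camera axes: x right, y down, z forward; pixel columns grow to the right and rows downward; lengths in m; the calibration is good to about 2 mm. A picture is of the moment at which its call begins: read the wrist's pose just before it.
- hand_in(): hands the job in; it is judged then, once.
The state is a dict: "time": time; "joint_pos": joint angles; "joint_vel": joint speeds; "tau": joint torques, N m; "eef_pos": TCP position; "ee_rot": TCP orientation; "ft_force": force on the tool from outside, world axes, zero at the start; "torque": the same for the moment, N m; "gripper_width": finger opening in m; "finger_force": force on a finger pad.
Only numpy, scipy, OpenCV 4.12 (cv2) and the standard library are available. Lean on these libraries where they do the work, as an engineer would, in place of code of your own. Each camera call takes 0.05 s, during which the arm holds its last target. There are 200 camera calls.

## Working session

There is one attempt and no reset: what is moved stays moved. The work goes in short steps, Python scripts to look and compute and a tool call to move; the robot and the scene stay as the last step left them, time stands still between calls to the robot, and variables do not carry over. Pictures are saved under pics/ and viewed, at most 10 in all, crops included, and the job is handed in when it is done.

Besides the shell and the picture viewer there is one more tool, called after "Request:" as a command line: name --argument value ..., lists and objects as JSON in quotes. jog_arm: Moves the arm, as the interface text tells. Its arguments: {"type":"object","properties":{"deltas":{"type":"string"},"squeeze":{"type":"number"}},"required":["deltas"]}

```bash
mkdir -p pics; cat > h.py <<'E'
from bench import *
import numpy as np, cv2, pickle
def snap(n,f):
    o=get_obs(); s=snapshot(n); s['obs']=o
    pickle.dump(s,open(f'pics/{f}.pkl','wb')); cv2.imwrite(f'pics/{f}.png',s['image'][:,:,::-1]); return s
def load(f): return pickle.load(open(f'pics/{f}.pkl','rb'))
def cam(s):
    "R,t camera->world"
    if 'rvec' in s:
        R=cv2.Rodrigues(np.array(s['rvec'],float))[0]; return R.T,-R.T@np.array(s['tvec'],float).ravel()
    H=np.array(s['hand_eye']); R=cv2.Rodrigues(np.array(s['obs']['ee_rot'],float))[0]
    return R@H[:3,:3], R@H[:3,3]+np.array(s['obs']['eef_pos'])
def ray(s,uv):
    p=cv2.undistortPoints(np.array(uv,float).reshape(-1,1,2),np.array(s['K']),np.array(s['dist_coeffs'])).reshape(-1,2)
    return np.c_[p,np.ones(len(p))]
def atz(s,uv,z):
    R,t=cam(s); d=ray(s,uv)@R.T; return t+d*((z-t[2])/d[:,2])[:,None]
def atd(s,uv):
    R,t=cam(s); return np.array([t+R@(r*s['depth'][int(v),int(u)]) for r,(u,v) in zip(ray(s,uv),uv)])
E
python3 - <<'E'
from h import *
for n in('top','side'): s=snap(n,n+'0'); print(n,cam(s)[1],s['K'][0])
print(get_obs())
E
```

```text
top [0.2144079  0.00240225 1.57037319] [438.91638913   0.         320.85271698]
side [ 0.09755725 -0.95835138  0.79181913] [387.4798248    0.         327.29358159]
{'time': 0.1, 'joint_pos': array([ 1.15848620e+00,  2.07350193e-01,  1.54278454e+00, -2.39774643e-05,
        1.39351953e+00, -1.50513716e-01]), 'joint_vel': array([-6.01745071e-04,  1.42633433e-04, -3.06879643e-03, -2.88076524e-05,
       -5.42121018e-04, -1.58814589e-03]), 'tau': array([ 2.29433010e-05, -3.71862602e+01, -2.82295525e+01,  6.99267397e-02,
        3.11461603e-02, -6.83758662e-05]), 'eef_pos': array([0.14856596, 0.55476219, 0.22341074]), 'ee_rot': array([-0.40997689, -3.11417068,  0.00312073]), 'ft_force': array([-0.20709602, -0.21451982, -0.50617228]), 'torque': array([ 0.02112415,  0.0330091 , -0.03213962]), 'finger_force': 0.0, 'gripper_width': 0.09397526844133561}
```

View pics/top0.png

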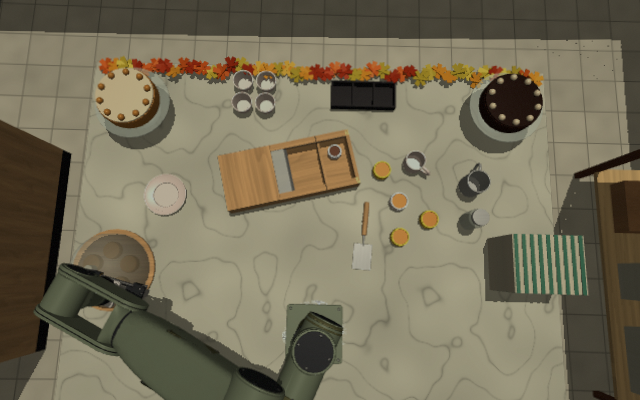

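View pics/side0.png

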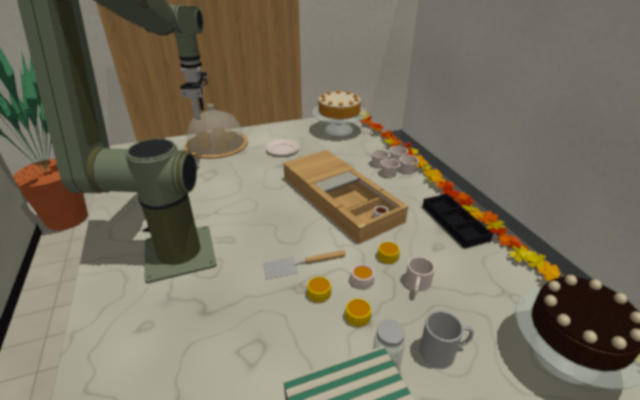

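The white ramekin is at about (399,201) in the top view, with yellow decoys around it at (382,170), (429,219) and (399,238). The keeper spans columns 219–358, with its divider near column 320. Next I'll enlarge that area.

```bash
python3 - <<'E'
from h import *
s=load('top0'); c=s['image'][120:260,210:450,::-1]
cv2.imwrite('pics/crop0.png',cv2.resize(c[:100,:160],None,fx=5,fy=5,interpolation=cv2.INTER_CUBIC))
cv2.imwrite('pics/crop1.png',cv2.resize(s['image'][150:250,340:500,::-1],None,fx=5,fy=5,interpolation=cv2.INTER_CUBIC))
E
```

```text
(no output)
```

View pics/crop0.png

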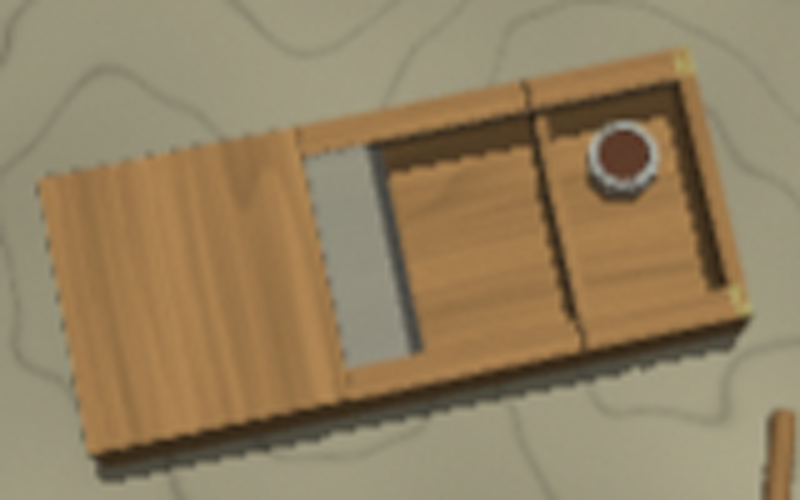

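View pics/crop1.png

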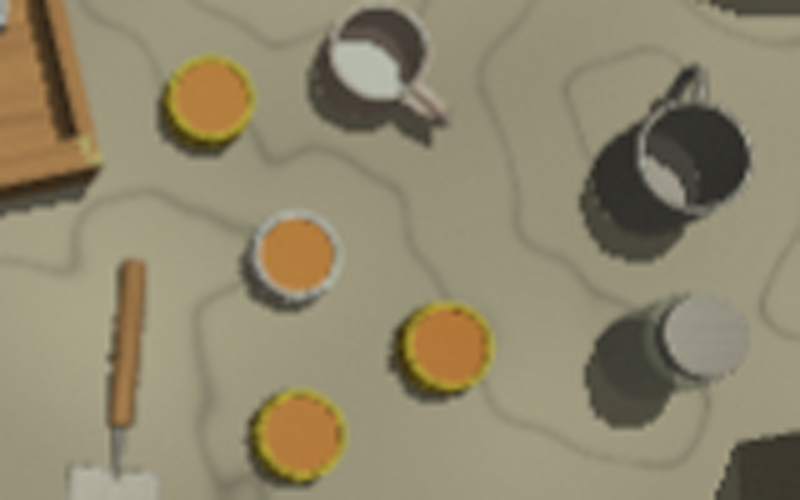

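The crop0 picture shows the scribe ends at (526,82) and (583,348), the deck corners, and the cover's dark edge from (375,150) to (415,352). The crop1 picture puts the ramekin rim centre at (296,256), and the decoys leave room around it.

```bash
python3 - <<'E'
from h import *
s=load('top0')
f=lambda P,o:[(o[0]+(x+.5)/5-.5,o[1]+(y+.5)/5-.5) for x,y in P]
A=f([(690,50),(748,318),(526,82),(583,348)],(210,120)); B=f([(40,178),(95,455),(297,128),(347,402)],(210,120))
img=np.vstack([atz(s,A,.068),atz(s,B,.072)])[:,:2]
k=np.array([(100,-120),(-100,-120),(100,0),(-100,0),(100,350),(-100,350),(100,165),(-100,165)])/1000
kc,ic=k.mean(0),img.mean(0)
U,S,V=np.linalg.svd((k-kc).T@(img-ic)); R=V.T@np.diag([1,np.linalg.det(V.T@U.T)])@U.T
t=ic-R@kc; print('yaw',np.arctan2(R[1,0],R[0,0]),'t',t); print('res',np.round(((img-(k@R.T+t))*1000),1).tolist())
np.savez('keeper.npz',R=R,t=t)
E_=f([(375,150),(415,352)],(210,120)); print('coveredge k',(atz(s,E_,.058)[:,:2]-t)@R)
r=f([(296,256),(300,436),(447,347),(210,100),(378,60),(130,260),(120,470)],(340,150))
print('ramek etc',atz(s,r,.036)); print(atd(s,r[:1]))
print('pot k',(atz(s,f([(625,155)],(210,120)),.04)[:,:2]-t)@R)
for n,p in(('pocket',[0,.07]),('deck',[0,.165])): print(n,R@p+t)
# rim by colour
im=s['image'].astype(int); print('tool x,y world',cv2.Rodrigues(get_obs()['ee_rot'])[0])
E
```

```text
yaw 0.2335850251301642 t [ 0.58360497 -0.00955723]
res [[-1.3, 0.1], [-0.4, 3.6], [-0.2, -0.3], [3.2, 1.7], [0.5, -2.4], [0.7, -5.8], [-1.3, -0.3], [-1.2, 3.3]]
coveredge k [[ 0.07570842  0.1145832 ]
 [-0.07315302  0.11585532]]
ramek etc [[ 0.45996351 -0.28980928  0.036     ]
 [ 0.33277224 -0.29143236  0.036     ]
 [ 0.39775338 -0.39550962  0.036     ]
 [ 0.57174693 -0.22902476  0.036     ]
 [ 0.60426474 -0.35007995  0.036     ]
 [ 0.45421994 -0.17212521  0.036     ]
 [ 0.30617006 -0.16576489  0.036     ]]
[[ 0.45987659 -0.28970585  0.03654312]]
pot k [[ 0.04016459 -0.06045725]]
pocket [0.5674023  0.05854176]
deck [0.54541297 0.15096183]
tool x,y world [[-9.65927583e-01  2.58811238e-01 -8.04518360e-04]
 [ 2.58812330e-01  9.65925760e-01 -1.89829875e-03]
 [ 2.85803959e-04 -2.04183840e-03 -9.99997875e-01]]
```

Request:
jog_arm --deltas "100 -38.3 -26.5 0 0 0 1.075;100 -38.3 -26.5 0 0 0 1.075;100 -38.3 -26.5 0 0 0 1.075;100 -38.3 -26.5 0 0 0 1.075;100 -38.3 -26.5 0 0 0 1.075;100 -38.3 -26.5 0 0 0 1.075;100 -38.3 -26.5 0 0 0 1.075;100 -38.3 -26.5 0 0 0 1.075;100 -38.3 -26.5 0 0 0 1.075;100 -38.3 -26.5 0 0 0 1.075"

```text
time: 1.1
eef_pos: [0.4524, 0.1968, 0.2242]
ee_rot: [1.952, 2.46, -0.001]
ft_force: [-0.7, 0.6, 0.0]
gripper_width: 0.094
finger_force: 0.0
```

```bash
cat >> h.py <<'E'
from scipy.spatial.transform import Rotation as Ro
def plan(x,y,z,yaw=0.2336):
    "tool y axis at angle yaw in world, pointing down"
    o=get_obs(); R=Ro.from_rotvec(o['ee_rot']).as_matrix(); c,s=np.cos(yaw),np.sin(yaw)
    T=np.array([[-s,c,0],[c,s,0],[0,0,-1.]])
    print('pos',np.round(o['eef_pos'],4),'shift cm',np.round(R.T@(np.array([x,y,z])-o['eef_pos'])*100,2),'turn',np.round(Ro.from_matrix(R.T@T).as_rotvec(),4))
def kw(p):
    k=np.load('keeper.npz'); return k['R']@np.array(p)+k['t']
E
python3 - <<'E'
from h import *
plan(.46,-.29,.16)
E
```

```text
pos [0.4524 0.1968 0.2242] shift cm [-47.57 -10.32   6.48] turn [ 0.0002  0.0013 -0.0045]
```

Request:
jog_arm --deltas "100 -47.6 -10.3 6.5 0 0 -0.0045;100 -47.6 -10.3 6.5 0 0 -0.0045;100 -47.6 -10.3 6.5 0 0 -0.0045;100 -47.6 -10.3 6.5 0 0 -0.0045;100 -47.6 -10.3 6.5 0 0 -0.0045;100 -47.6 -10.3 6.5 0 0 -0.0045;100 -47.6 -10.3 6.5 0 0 -0.0045;100 -47.6 -10.3 6.5 0 0 -0.0045;100 -47.6 -10.3 6.5 0 0 -0.0045;100 -47.6 -10.3 6.5 0 0 -0.0045"

```text
time: 2.1
eef_pos: [0.46, -0.2883, 0.1587]
ee_rot: [-1.942, -2.469, -0.001]
ft_force: [0.9, 0.3, 0.5]
gripper_width: 0.0942
finger_force: 0.0
```

```bash
python3 - <<'E'
from h import *
s=snap('wrist','w1'); print(s['obs']['eef_pos'],cam(s)); R,t=cam(s)
rv=cv2.Rodrigues(R.T)[0]
print(cv2.projectPoints(np.array([[.46,-.29,.036]]),rv,-R.T@t,s['K'],s['dist_coeffs'])[0])
E
```

```text
[ 0.46003677 -0.28827787  0.15873228] (array([[ 9.71614474e-01,  2.27539527e-01,  6.47385349e-02],
       [ 2.36569653e-01, -9.34134517e-01, -2.67259246e-01],
       [-3.37542524e-04,  2.74988124e-01, -9.61447564e-01]]), array([ 0.44050736, -0.20970812,  0.31945634]))
[[[317.63041198 204.32993628]]]
```

View pics/w1.png

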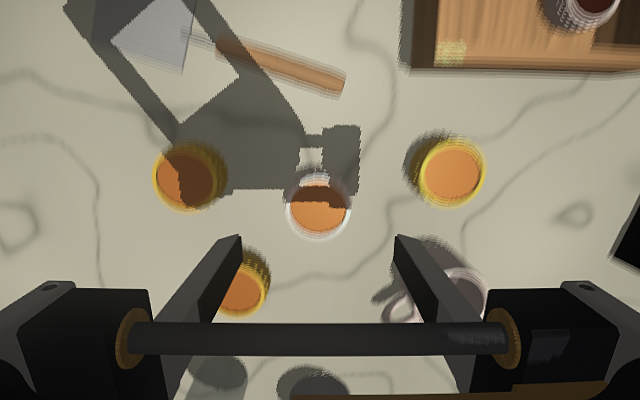

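The wrist view shows the white ramekin rim centred at about (318,206). That is within 2 px of the projected (318,204), so it lies between the fingers. Descending.

```bash
python3 - <<'E'
from h import *
plan(.460,-.290,.024)
E
```

```text
pos [ 0.4598 -0.294   0.1582] shift cm [ 0.44  0.13 13.42] turn [-0.0014  0.004   0.0009]
```

Request:
jog_arm --deltas "100 0 0 4 0 0 0;100 0 0 7 0 0 0;100 0 0 7 0 0 0;100 0 0 7 0 0 0;100 0 0 7 0 0 0"

```text
time: 2.65
eef_pos: [0.4617, -0.287, 0.0913]
ee_rot: [1.938, 2.468, -0.0]
ft_force: [-0.0, 0.0, 1.0]
gripper_width: 0.0938
finger_force: 0.0
```

```bash
python3 - <<'E'
from h import *
plan(.460,-.290,.024)
E
```

```text
pos [ 0.4617 -0.287   0.0913] shift cm [-0.23 -0.25  6.73] turn [0.0019 0.0025 0.0057]
```

Request:
jog_arm --deltas "100 0 0 3 0 0 0;100 0 0 5 0 0 0;100 0 0 6.6 0 0 0;100 0 0 6.6 0 0 0;100 0 0 6.6 0 0 0;100 0 0 6.6 0 0 0"

```text
time: 3.25
eef_pos: [0.4618, -0.2877, 0.0255]
ee_rot: [1.939, 2.467, -0.0]
ft_force: [0.1, -1.0, -0.4]
gripper_width: 0.0936
finger_force: 0.0
```

```bash
python3 - <<'E'
from h import *
plan(.460,-.290,.024)
E
```

```text
pos [ 0.4618 -0.2877  0.0255] shift cm [-0.18 -0.24  0.15] turn [0.0023 0.0032 0.0052]
```

Request:
jog_arm --deltas "100 -0.2 -0.2 0.1 0 0 0;100 -0.2 -0.2 0.1 0 0 0;0 -0.2 -0.2 0.1 0 0 0;0 -0.2 -0.2 0.1 0 0 0;0 -0.2 -0.2 0.1 0 0 0;0 -0.2 -0.2 0.1 0 0 0;0 -0.2 -0.2 0.1 0 0 0;0 -0.2 -0.2 0.1 0 0 0;0 -0.2 -0.2 0.1 0 0 0;0 -0.2 -0.2 0.1 0 0 0" --squeeze 20

```text
time: 4.25
eef_pos: [0.459, -0.289, 0.0224]
ee_rot: [1.941, 2.47, 0.0]
ft_force: [0.8, 0.2, -1.0]
gripper_width: 0.0619
finger_force: 20.0
```

Gripped at 61.9 mm, which matches the ramekin. Lifting.

Request:
jog_arm --deltas "0 0 0 -2 0 0 0;0 0 0 -5 0 0 0;0 0 0 -8 0 0 0;0 0 0 -11.5 0 0 0;0 0 0 -11.5 0 0 0;0 0 0 -11.5 0 0 0"

```text
time: 4.85
eef_pos: [0.4588, -0.2891, 0.1375]
ee_rot: [1.941, 2.469, -0.0]
ft_force: [0.6, -0.2, -3.3]
gripper_width: 0.0618
finger_force: 20.0
```

```bash
python3 - <<'E'
from h import *
p=kw([0,.056]); print(p); plan(*p,.135); plan(*p,.034)
E
```

```text
[0.57064284 0.04492196]
pos [ 0.4588 -0.2891  0.1375] shift cm [29.81 18.76  0.24] turn [0.0002 0.0007 0.0049]
pos [ 0.4588 -0.2891  0.1375] shift cm [29.82 18.75 10.34] turn [0.0002 0.0007 0.0049]
```

Request:
jog_arm --deltas "0 2 1.26 0 0 0 0;0 5 3.15 0 0 0 0;0 8.5 5.35 0 0 0 0;0 12 7.55 0 0 0 0;0 16 10.07 0 0 0 0;0 20 12.59 0 0 0 0;0 24 15.1 0 0 0 0;0 27 17 0 0 0 0;0 29 18.2 0 0 0 0;0 29.8 18.75 0 0 0 0.005"

```text
time: 5.85
eef_pos: [0.5689, 0.0472, 0.1344]
ee_rot: [-1.941, -2.464, 0.004]
ft_force: [-0.7, -0.3, -1.8]
gripper_width: 0.0616
finger_force: 20.0
```

Request:
jog_arm --deltas "0 0 0 0 0 0 0;0 0 0 0 0 0 0;0 0 0 0 0 0 0"

```text
time: 6.15
eef_pos: [0.5701, 0.0435, 0.1368]
ee_rot: [-1.949, -2.463, 0.002]
ft_force: [-0.7, -0.4, -1.8]
gripper_width: 0.0615
finger_force: 20.0
```

```bash
python3 - <<'E'
from h import *
p=kw([0,.056]); plan(*p,.034)
s=snap('wrist','w2'); R,t=cam(s); rv=cv2.Rodrigues(R.T)[0]; im=s['image'][:,:,::-1].copy()
for k in[(.078,0,.068),(-.078,0,.068),(.1,0,.068),(-.1,0,.068),(.1,.165,.072),(-.1,.165,.072)]:
    w=np.r_[kw(k[:2]),k[2]]; q=cv2.projectPoints(w[None],rv,-R.T@t,s['K'],s['dist_coeffs'])[0].ravel(); print(k,q)
    cv2.drawMarker(im,tuple(int(round(a)) for a in q),(0,0,255),0,9)
cv2.imwrite('pics/w2m.png',im)
E
```

```text
pos [0.5701 0.0435 0.1368] shift cm [ 0.13  0.1  10.28] turn [-0.0014  0.0001 -0.0018]
(0.078, 0, 0.068) [413.9781591 284.279161 ]
(-0.078, 0, 0.068) [224.84097391 284.27521532]
(0.1, 0, 0.068) [440.36901133 284.07809725]
(-0.1, 0, 0.068) [198.48410663 284.07365646]
(0.1, 0.165, 0.072) [467.95261808  68.8003614 ]
(-0.1, 0.165, 0.072) [171.36532168  69.02430643]
```

View pics/w2m.png

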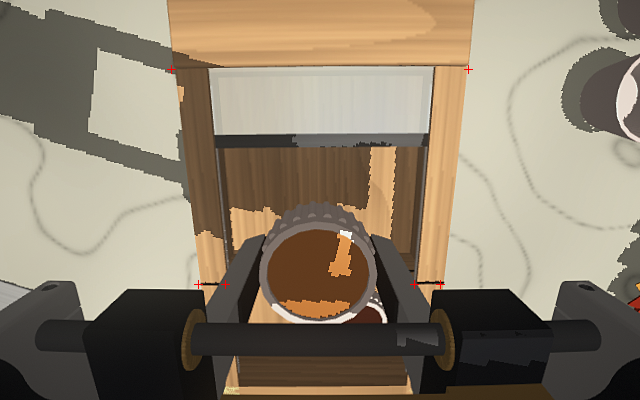

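The marked view lines up: the predicted scribe ends at row 284 and deck corners at row 69 lie on the real ones. The ramekin hangs over the pocket, clear of the cover edge at row 147. Lowering.

Request:
jog_arm --deltas "0 0.1 0.1 2 0 0 0;0 0.1 0.1 4.5 0 0 0;0 0.1 0.1 7 0 0 0;0 0.1 0.1 8.5 0 0 0;0 0.1 0.1 9.3 0 0 0;0 0.1 0.1 9.6 0 0 0;0 0.1 0.1 9.6 0 0 0;0 0.1 0.1 9.6 0 0 0;0 0.1 0.1 9.6 0 0 0"

```text
time: 7.1
eef_pos: [0.5724, 0.046, 0.0426]
ee_rot: [1.946, 2.464, 0.002]
ft_force: [0.2, 0.6, -0.9]
gripper_width: 0.0619
finger_force: 20.0
```

```bash
python3 - <<'E'
from h import *
p=kw([0,.056]); plan(*p,.033); print(get_obs()['ft_force'])
E
```

```text
pos [0.5724 0.046  0.0426] shift cm [-0.06 -0.2   0.96] turn [0.0022 0.0007 0.    ]
[ 0.24251489  0.58199574 -0.85878362]
```

Request:
jog_arm --deltas "0 0 0 0.2 0 0 0;0 0 0 0.4 0 0 0;0 0 0 0.6 0 0 0;0 0 0 0.7 0 0 0;0 0 0 0.7 0 0 0;0 0 0 0.7 0 0 0"

```text
time: 7.7
eef_pos: [0.5714, 0.0461, 0.0343]
ee_rot: [-1.947, -2.465, 0.0]
ft_force: [0.2, 0.1, -1.6]
gripper_width: 0.0617
finger_force: 20.0
```

Request:
jog_arm --deltas "0 0 0 0.1 0 0 0;0 0 0 0.2 0 0 0;0 0 0 0.2 0 0 0;0 0 0 0.2 0 0 0"

```text
time: 8.1
eef_pos: [0.5714, 0.0461, 0.0324]
ee_rot: [-1.948, -2.465, 0.0]
ft_force: [0.5, 0.6, -2.0]
gripper_width: 0.0618
finger_force: 20.0
```

Request:
jog_arm --deltas "0 0 0 0.1 0 0 0;0 0 0 0.1 0 0 0;0 0 0 0.1 0 0 0"

```text
time: 8.4
eef_pos: [0.5715, 0.046, 0.0324]
ee_rot: [-1.947, -2.465, 0.0]
ft_force: [-4.0, -0.1, 4.7]
gripper_width: 0.0618
finger_force: 20.0
```

Floor contact is at 4.7 N up. Releasing and rising.

Request:
jog_arm --deltas "72 0 0 -0.1 0 0 0;85 0 0 -0.1 0 0 0;90 0 0 -0.1 0 0 0;90 0 0 -0.1 0 0 0;90 0 0 -0.1 0 0 0;90 0 0 -0.1 0 0 0"

```text
time: 9.0
eef_pos: [0.5714, 0.046, 0.0323]
ee_rot: [-1.948, -2.465, 0.0]
ft_force: [-0.4, -0.6, 0.5]
gripper_width: 0.0845
finger_force: 0.0
```

Request:
jog_arm --deltas "90 0 0 -2 0 0 0;90 0 0 -5 0 0 0;90 0 0 -8 0 0 0;90 0 0 -10 0 0 0;90 0 0 -10 0 0 0;90 0 0 -10 0 0 0"

```text
time: 9.6
eef_pos: [0.5713, 0.046, 0.1322]
ee_rot: [1.947, 2.465, 0.0]
ft_force: [-0.9, -0.0, -0.3]
gripper_width: 0.0845
finger_force: 0.0
```

```bash
python3 - <<'E'
from h import *
p=kw([0,.140]); plan(*p,.10)
s=snap('wrist','w3'); R,t=cam(s)
k=np.load('keeper.npz')
print(get_obs()['ft_force'])
E
```

```text
pos [0.5713 0.046  0.1322] shift cm [ 8.31 -0.09  3.22] turn [ 0.0002  0.0001 -0.0001]
[ 0.58356181  0.15006637 -0.29813123]
```

View pics/w3.png

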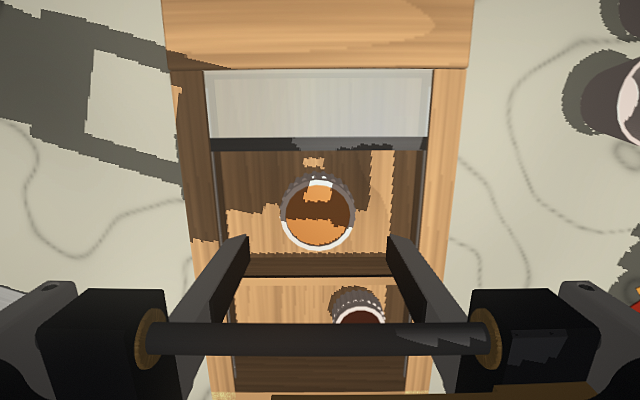

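The ramekin stands upright in the pocket with its rim at (318,215). The cover's dark strip spans rows 138–150 between columns 210 and 428. I'll measure the edge and its height.

```bash
python3 - <<'E'
from h import *
s=load('w3'); k=np.load('keeper.npz'); tk=lambda w:np.c_[(w[:,:2]-k['t'])@k['R'],w[:,2]]
print(tk(atd(s,[(240,144),(280,144),(320,144),(360,146),(400,144),(320,110),(320,90),(190,200),(320,40),(320,220),(450,200)])).round(4))
for z in(.053,.058,.063): print(z,tk(atz(s,[(230,150.5),(410,150.5)],z)).round(4))
g=s['image'][125:160,250,:].mean(1).astype(int); print(g)
E
```

```text
[[-0.057   0.1157  0.0576]
 [-0.0273  0.1157  0.0582]
 [ 0.0022  0.1157  0.0584]
 [ 0.0318  0.1143  0.0579]
 [ 0.0614  0.1159  0.0579]
 [ 0.0021  0.1399  0.0586]
 [ 0.0021  0.1535  0.0582]
 [-0.0944  0.0758  0.0689]
 [ 0.0019  0.1831  0.0731]
 [ 0.0025  0.0514  0.0435]
 [ 0.099   0.0759  0.0688]]
0.053 [[-0.0661  0.1104  0.053 ]
 [ 0.0707  0.1106  0.053 ]]
0.058 [[-0.0647  0.111   0.058 ]
 [ 0.0692  0.1111  0.058 ]]
0.063 [[-0.0633  0.1116  0.063 ]
 [ 0.0677  0.1117  0.063 ]]
[182 182 182 183 182 182 182 183 182 182 184 193 139  38  42  46  46  45
  47  47  47  47  47  46  45  44  71  82  80  80  80  80  80  80  80]
```

Request:
jog_arm --deltas "0 2.5 0 0 0 0 0;0 5.5 0 0 0 0 0;0 7.8 -0.1 0 0 0 0;0 8.5 -0.1 0 0 0 0;0 8.5 -0.1 1 0 0 0;0 8.5 -0.1 2.5 0 0 0;0 8.5 -0.1 3.8 0 0 0;0 8.5 -0.1 4.4 0 0 0;0 8.5 -0.1 4.4 0 0 0;0 8.5 -0.1 4.4 0 0 0" --squeeze 10

```text
time: 10.65
eef_pos: [0.551, 0.1281, 0.0882]
ee_rot: [-1.948, -2.464, 0.0]
ft_force: [0.4, -0.5, 0.0]
gripper_width: 0.0078
finger_force: 0.0
```

Request:
jog_arm --deltas "0 0 0 0 0 0 0;0 0 0 0 0 0 0;0 0 0 0 0 0 0"

```text
time: 10.95
eef_pos: [0.5513, 0.1286, 0.0891]
ee_rot: [1.947, 2.464, 0.001]
ft_force: [-0.6, -0.8, -0.2]
gripper_width: 0.0006
finger_force: 0.0
```

```bash
python3 - <<'E'
from h import *
p=kw([0,.142]); plan(*p,.0765); print(get_obs()['ft_force'],get_obs()['ft_force'])
E
```

```text
pos [0.5513 0.1286 0.0891] shift cm [ 0.01 -0.05  1.26] turn [ 0.0012  0.0002 -0.    ]
[-0.58012307 -0.82320515 -0.15816468] [-0.58012307 -0.82320515 -0.15816468]
```

Request:
jog_arm --deltas "0 0 0 0.3 0 0 0;0 0 0 0.6 0 0 0;0 0 0 0.8 0 0 0;0 0 0 0.8 0 0 0;0 0 0 0.8 0 0 0;0 0 0 0.8 0 0 0"

```text
time: 11.55
eef_pos: [0.5509, 0.1285, 0.0805]
ee_rot: [1.948, 2.465, 0.0]
ft_force: [0.2, 0.1, -1.0]
gripper_width: 0.0002
finger_force: 0.0
```

Request:
jog_arm --deltas "0 0 0 0.05 0 0 0;0 0 0 0.1 0 0 0;0 0 0 0.1 0 0 0;0 0 0 0.1 0 0 0"

```text
time: 11.95
eef_pos: [0.5508, 0.1285, 0.0794]
ee_rot: [-1.948, -2.465, 0.0]
ft_force: [-0.5, 0.3, 0.5]
gripper_width: 0.0003
finger_force: 0.0
```

Request:
jog_arm --deltas "0 0 0 0.05 0 0 0;0 0 0 0.1 0 0 0;0 0 0 0.1 0 0 0"

```text
time: 12.25
eef_pos: [0.5507, 0.1285, 0.0784]
ee_rot: [-1.948, -2.465, 0.0]
ft_force: [0.4, -0.4, -0.4]
gripper_width: 0.0007
finger_force: 0.0
```

Request:
jog_arm --deltas "0 0 0 0.03 0 0 0;0 0 0 0.05 0 0 0;0 0 0 0.05 0 0 0"

```text
time: 12.55
eef_pos: [0.5508, 0.1285, 0.0779]
ee_rot: [-1.948, -2.465, 0.0]
ft_force: [-0.3, -0.4, -0.0]
gripper_width: 0.0005
finger_force: 0.0
```

Request:
jog_arm --deltas "0 0 0 0.03 0 0 0;0 0 0 0.05 0 0 0;0 0 0 0.05 0 0 0"

```text
time: 12.85
eef_pos: [0.5507, 0.1285, 0.0774]
ee_rot: [-1.948, -2.465, 0.0]
ft_force: [0.0, 0.4, 0.1]
gripper_width: 0.0003
finger_force: 0.0
```

Request:
jog_arm --deltas "0 0 0 0.03 0 0 0;0 0 0 0.05 0 0 0;0 0 0 0.05 0 0 0"

```text
time: 13.15
eef_pos: [0.5508, 0.1285, 0.0771]
ee_rot: [1.947, 2.465, 0.0]
ft_force: [-0.3, 0.4, 1.4]
gripper_width: 0.0007
finger_force: 0.7
```

Request:
jog_arm --deltas "0 0 0 0.03 0 0 0;0 0 0 0.05 0 0 0;0 0 0 0.05 0 0 0"

```text
time: 13.45
eef_pos: [0.5509, 0.1285, 0.0771]
ee_rot: [1.947, 2.465, 0.0]
ft_force: [-1.9, -0.1, 4.6]
gripper_width: 0.0005
finger_force: 2.5
```

Request:
jog_arm --deltas "0 0 0 0.05 0 0 0;0 0 0 0.1 0 0 0;0 0 0 0.1 0 0 0"

```text
time: 13.75
eef_pos: [0.5509, 0.1286, 0.077]
ee_rot: [-1.947, -2.465, 0.0]
ft_force: [-3.7, 0.2, 10.0]
gripper_width: 0.001
finger_force: 5.1
```

Request:
jog_arm --deltas "0 -0.1 0 0 0 0 0;0 -0.3 0 0 0 0 0;0 -0.5 0 0 0 0 0;0 -0.8 0 0 0 0 0;0 -1.1 0 0 0 0 0;0 -1.4 0 0 0 0 0;0 -1.7 0 0 0 0 0;0 -1.9 0 0 0 0 0;0 -2 0 0 0 0 0;0 -2 0 0 0 0 0"

```text
time: 14.75
eef_pos: [0.5555, 0.1098, 0.077]
ee_rot: [-1.947, -2.464, -0.002]
ft_force: [-3.7, 1.4, 10.3]
gripper_width: 0.0005
finger_force: 5.0
```

```bash
cat >> h.py <<'E'
def edge(f):
    s=snap('top',f); k=np.load('keeper.npz'); R,t=cam(s)
    im=s['image'].astype(float).mean(2); out=[]
    for kx in(-.06,-.05,-.035,.035,.05,.06):
        ys=np.arange(-.04,.16,.0005); w=np.c_[np.array([kw([kx,y]) for y in ys]),np.full(len(ys),.0581)]
        q=cv2.projectPoints(w,cv2.Rodrigues(R.T)[0],-R.T@t,s['K'],s['dist_coeffs'])[0].reshape(-1,2).astype(np.float32)
        p=cv2.remap(im.astype(np.float32),q[:,0],q[:,1],cv2.INTER_LINEAR).ravel()
        out.append((kx,p[::8].astype(int).tolist()))
    return out
E
python3 - <<'E'
from h import *
k=np.load('keeper.npz'); print((get_obs()['eef_pos'][:2]-k['t'])@k['R'])
for o in edge('t2')[::3]: print(o)
E
```

```text
[0.00023071 0.12258542]
(-0.06, [128, 129, 129, 129, 128, 128, 128, 129, 131, 122, 76, 55, 93, 127, 126, 126, 126, 126, 125, 125, 125, 125, 125, 124, 123, 124, 124, 124, 123, 123, 123, 118, 93, 71, 85, 79, 63, 87, 73, 40, 49, 60, 65, 68, 70, 72, 76, 77, 76, 77])
(0.035, [105, 145, 118, 123, 128, 127, 128, 127, 126, 119, 81, 72, 114, 126, 126, 125, 124, 124, 123, 122, 122, 120, 120, 119, 119, 117, 111, 87, 72, 85, 69, 63, 81, 75, 30, 35, 34, 33, 33, 32, 33, 34, 33, 33, 33, 33, 33, 34, 34, 30])
```

Request:
jog_arm --deltas "0 -0.2 0 0 0 0 0;0 -0.6 0 0 0 0 0;0 -1.1 0 0 0 0 0;0 -1.6 0 0 0 0 0;0 -2.1 0 0 0 0 0;0 -2.6 0 0 0 0 0;0 -3.1 0 0 0 0 0;0 -3.6 0 0 0 0 0;0 -3.9 0 0 0 0 0;0 -4 0 0 0 0 0"

```text
time: 15.8
eef_pos: [0.565, 0.0707, 0.077]
ee_rot: [-1.948, -2.464, -0.002]
ft_force: [-3.5, 2.8, 10.4]
gripper_width: 0.0007
finger_force: 4.8
```

Request:
jog_arm --deltas "0 -0.2 0 0 0 0 0;0 -0.6 0 0 0 0 0;0 -1.1 0 0 0 0 0;0 -1.6 0 0 0 0 0;0 -2.1 0 0 0 0 0;0 -2.6 0 0 0 0 0;0 -3 0 0 0 0 0;0 -3.3 0 0 0 0 0;0 -3.5 0 0 0 0 0;0 -3.5 0 0 0 0 0"

```text
time: 16.8
eef_pos: [0.5734, 0.0364, 0.0771]
ee_rot: [1.948, 2.465, 0.002]
ft_force: [-3.4, 1.0, 10.2]
gripper_width: 0.0005
finger_force: 4.5
```

```bash
python3 - <<'E'
from h import *
k=np.load('keeper.npz'); print((get_obs()['eef_pos'][:2]-k['t'])@k['R'])
s=snap('wrist','w4'); R,t=cam(s); im=s['image'][:,:,::-1].copy()
cv2.imwrite('pics/w4c.png',cv2.resize(im[150:350,160:480],None,fx=2.5,fy=2.5,interpolation=cv2.INTER_CUBIC))
E
```

```text
[0.00070036 0.04712122]
```

View pics/w4c.png

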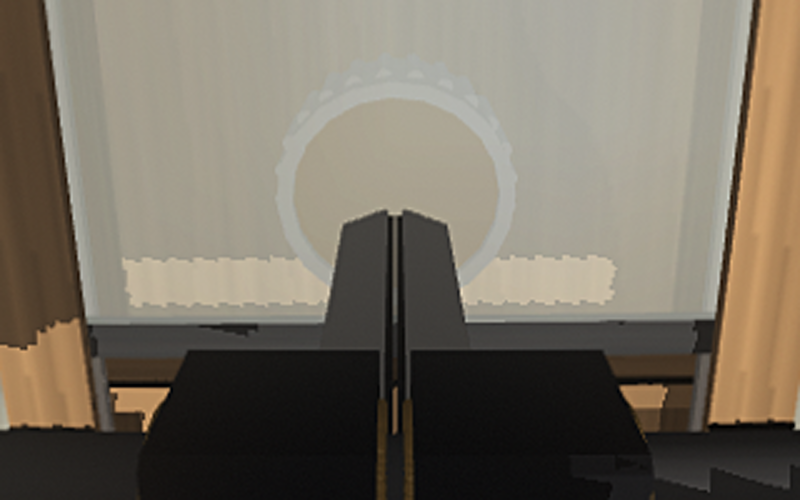

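The dark strip's leading edge is at crop row ~354, at columns 130 and 660. The scribe on the lips is at ~424–428, with the right one at (735,424). The ramekin sits under the cover. Measuring the gap.

```bash
python3 - <<'E'
from h import *
s=load('w4'); k=np.load('keeper.npz'); tk=lambda w:np.c_[(w[:,:2]-k['t'])@k['R'],w[:,2]]
f=lambda x,y:(160+(x+.5)/2.5-.5,150+(y+.5)/2.5-.5)
for u in(200,210,215,222,418,425): print(u,s['image'][275:325,u].mean(1).astype(int))
for u in(185,190,448,455): print(u,s['image'][312:326,u].mean(1).astype(int))
print(tk(atz(s,[f(130,354),f(660,354)],.058)).round(4),tk(atz(s,[f(735,424),f(60,430)],.068)).round(4))
E
```

```text
200 [139 135 132 137 113  57  64  63  65  65  64  66  67  68  70  70  66  65
  67  74  73  78  79  79  85  91  91  90  90  92  90  91  91  91  90  91
  91  91  91  92  87  82  81  81  76  73  71  45  23  27]
210 [138 137 132 138 121  57  62  64  65  64  63  64  65  67  67  68  66  63
  56  52  52  53  50  49  50  51  55  33  15   1 136 148 141 141 140 141
 139 141 148 125  36  39  41  41  41  40  41  36  25  27]
215 [151 142 132 132 104  58  65  64  65  64  64  64  66  67  68  67  67  63
  57  52  52  54  51  50  49  51  54  35  14   1 130 149 143 142 141 141
 140 141 148 103  38  35  38  38  37  37  38  34  24  25]
222 [150 143 133 133 108  58  64  64  65  66  64  65  66  66  67  67  64  64
  58  50  52  53  50  49  49  50  47  28  11   1 123 151 142 141 141 144
 148 154 104  40  35  34  21  16  16  17  18  18  19  19]
418 [143 141 138  94  63  65  66  67  69  68  67  68  67  67  65  64  62  54
  50  51  53  52  53  54  51  35  17   9  45 114 128 123 121 121 120 121
 122 128  85  65  65  66  67  64  65  66  68  54  14  22]
425 [142 142 134  92  62  65  66  67  68  69  67  67  67  67  65  65  61  53
  49  51  53  53  53  53  51  34  17  11  24  47 114 127 127 131 135  61
  40  47  38  37  38  38  37  37  36  37  38  35  20  22]
185 [116 117 117 117 117 117 120 128 106  17  21  30  31  31]
190 [130 131 131 131 132 131 132 138 126  45  17  29  31  30]
448 [134 134 135 135 136 139 135  84   1  11  19  26  24  24]
455 [135 135 136 137 141 117  42  28   6  15  20  25  26  26]
[[-0.0687  0.0167  0.058 ]
 [ 0.0695  0.0166  0.058 ]] [[ 0.087   0.0023  0.068 ]
 [-0.0852  0.0005  0.068 ]]
```

```bash
python3 - <<'E'
from h import *
s=load('w4'); k=np.load('keeper.npz'); tk=lambda w:np.c_[(w[:,:2]-k['t'])@k['R'],w[:,2]]
print(tk(atz(s,[(212,303.5),(418,302)],.046)).round(4), tk(atz(s,[(212,292.5),(418,291.5)],.0581)).round(4))
s=load('w3')
for u in(190,200,450,460): print(u,s['image'][270:296,u].mean(1).astype(int))
im=s['image'].mean(2)
print('div',im[268:284,260].astype(int),im[268:284,370].astype(int))
print(tk(atz(s,[(260,278),(370,278)],.046)).round(4))
s=load('w2')
for u in(205,210,215,425,432): print(u,s['image'][276:294,u].mean(1).astype(int))
print(tk(atz(s,[(210,284),(430,284)],.068)).round(4))
E
```

```text
[[-0.074  -0.0006  0.046 ]
 [ 0.0709  0.0007  0.046 ]] [[-0.0685  0.0158  0.0581]
 [ 0.0657  0.0166  0.0581]]
190 [197 197 197 198 198 197 197 197 197 197 197 197 197 199 203 196 167 119
  74  66  70  73  74  74  73  72]
200 [165 168 165 126  67  68  71  74  74  74  74  74  75  74  73  74  74  75
  73  73  74  74  72  73  73  72]
450 [191 191 191 190 190 191 189 190 190 189 189 189 189 190 189 190 190 189
 189 191 192 200 171 141  88  62]
460 [190 190 190 189 190 190 190 190 190 190 189 189 189 190 190 189 190 189
 189 190 190 189 189 189 188 189]
div [ 61  62  61  65  60  61  64  45  14  43 189 172 168 168 168 168] [ 64  59  63  64  65  63  54  16  11 145 161 154 153 153 153 152]
[[-0.0501 -0.0017  0.046 ]
 [ 0.0466 -0.0016  0.046 ]]
205 [167 166 164 166 169 138  49  24   8 115 174 164 163 163 165 166 166 167]
210 [176 176 174 174 175 180 151  25   7 112 180 168 165 164 162 161 160 160]
215 [151 152 152 153 156 139  51  26   9  97 169 161 159 141  90  65  70  73]
425 [168 168 167 170 159  84   2  45 134 178 170 169 168 169 169 170 171 173]
432 [158 158 157 158 165 130   1  21 114 165 155 155 157 163 147  85  41  25]
[[-0.0904  0.0002  0.068 ]
 [ 0.0913  0.0002  0.068 ]]
```

Request:
jog_arm --deltas "0 -0.2 0 0 0 0 0;0 -0.5 0 0 0 0 0;0 -0.8 0 0 0 0 0;0 -1.1 0 0 0 0 0;0 -1.3 0 0 0 0 0;0 -1.4 0 0 0 0 0;0 -1.4 0 0 0 0 0;0 -1.4 0 0 0 0 0"

```text
time: 17.65
eef_pos: [0.5766, 0.023, 0.0771]
ee_rot: [1.947, 2.465, 0.002]
ft_force: [-2.8, 1.1, 9.1]
gripper_width: 0.0003
finger_force: 4.4
```

```bash
python3 - <<'E'
from h import *
k=np.load('keeper.npz'); tk=lambda w:np.c_[(w[:,:2]-k['t'])@k['R'],w[:,2]]
print((get_obs()['eef_pos'][:2]-k['t'])@k['R'])
s=snap('wrist','w5')
for u in(200,207,212,218,418,425,430): print(u,s['image'][270:325,u].mean(1).astype(int))
print(tk(atz(s,[(212,292),(418,292)],.0581)).round(4))
E
```

```text
[0.00076052 0.03331353]
200 [140 140 140 139 141 140 137 131 137 112  58  63  63  65  64  64  65  66
  65  68  68  65  59  65  67  71  78  80  80  85  93  93  92  92  91  91
  91  91  89  91  91  91  91  91  92  86  81  81  81  76  73  72  54  23
  27]
207 [143 142 143 145 143 141 137 132 137 119  56  63  63  64  65  63  64  65
  66  67  67  62  67 125 149 144 148 116  57  38  43  43  44  44  43  43
  43  43  43  44  43  43  43  43  43  42  43  43  42  41  42  42  36  25
  27]
212 [142 142 143 144 144 142 138 133 132 104  59  64  64  65  64  63  64  66
  66  66  67  61  67 122 149 144 150 106  40  34  41  41  41  42  42  40
  43  42  42  42  42  44  44  43  44  43  44  44  43  44  43  45  39  23
  26]
218 [143 143 143 143 144 142 139 133 134 107  57  64  64  64  65  64  64  65
  66  67  66  62  66 118 149 144 141 145 149 148 148 148 147 148 149 146
 145 146 146 146 145 146 146 145 145 143 144 145 148 149 157 163  87  31
  41]
418 [150 150 150 152 151 141 142 138  94  61  65  67  67  67  69  67  67  67
  66  64  59  85 120 127 125 129  99  61  67  68  67  67  68  69  68  69
  69  67  68  68  68  67  67  66  67  67  67  66  66  66  66  70  55  16
  21]
425 [151 150 150 151 151 142 142 135  92  63  66  66  68  69  68  68  67  67
  67  64  59  88 121 127 128 135 101  64  68  65  62  58  55  50  47  47
  43  41  40  40  40  40  39  39  38  38  37  38  37  37  37  37  33  22
  24]
430 [151 150 150 150 148 141 142 134  90  63  67  65  68  68  69  68  66  67
  65  65  64  62  57  57  58  58  50  43  44  45  44  43  42  43  42  42
  42  42  42  42  40  39  41  39  39  40  39  40  41  40  42  42  34  21
  23]
[[-0.0684  0.0024  0.0581]
 [ 0.0658  0.0024  0.0581]]
```

Request:
jog_arm --deltas "0 -0.1 0 0 0 0 0;0 -0.2 0 0 0 0 0;0 -0.2 0 0 0 0 0;0 -0.2 0 0 0 0 0"

```text
time: 18.1
eef_pos: [0.5771, 0.0212, 0.077]
ee_rot: [1.947, 2.465, 0.003]
ft_force: [-2.5, 1.6, 8.3]
gripper_width: 0.0007
finger_force: 4.4
```

Request:
jog_arm --deltas "0 0 0 -0.1 0 0 0;0 0 0 -0.2 0 0 0;0 0 0 -0.5 0 0 0;0 0 0 -2 0 0 0;0 0 0 -5 0 0 0;0 0 0 -6 0 0 0;0 0 0 -6 0 0 0;0 4 0 -6 0 0 0;0 8 0 -6 0 0 0;0 8 0 -6 0 0 0"

```text
time: 19.1
eef_pos: [0.5556, 0.102, 0.134]
ee_rot: [-1.94, -2.466, 0.001]
ft_force: [0.4, -0.6, -0.6]
gripper_width: 0.0005
finger_force: 0.0
```

Request:
jog_arm --deltas "0 0 0 0 0 0 0;0 0 0 0 0 0 0;0 0 0 0 0 0 0"

```text
time: 19.4
eef_pos: [0.5581, 0.0973, 0.1351]
ee_rot: [-1.949, -2.464, 0.001]
ft_force: [0.1, -0.9, 0.2]
gripper_width: 0.0007
finger_force: 0.0
```

```bash
python3 - <<'E'
from h import *
k=np.load('keeper.npz'); 
s=snap('wrist','w6'); print(s['obs']['eef_pos'],s['obs']['joint_vel'].round(3))
R,t=cam(s)
q=cv2.projectPoints(np.r_[kw([0,0]),.06][None],cv2.Rodrigues(R.T)[0],-R.T@t,s['K'],s['dist_coeffs'])[0].ravel();print(q)
r=int(q[1]);r0=max(0,min(r-45,400-90))
cv2.imwrite('pics/w6c.png',cv2.resize(s['image'][r0:r0+90,200:440,::-1],None,fx=3.3,fy=5,interpolation=cv2.INTER_CUBIC)); print(r0)
E
```

```text
[0.5581272  0.09725982 0.13507935] [-0.004 -0.003 -0.003  0.002  0.003  0.002]
[318.27448937 335.35122337]
290
```

View pics/w6c.png

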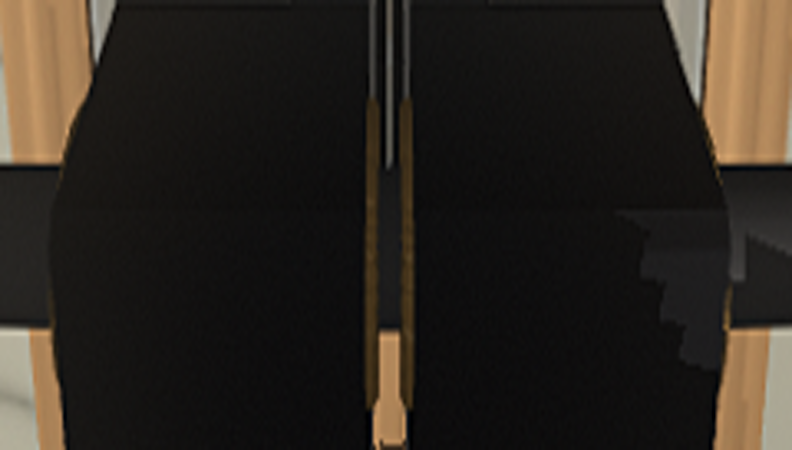

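The gripper hides the line in this view. I'll move the hand past the line to look back at it.

Request:
jog_arm --deltas "0 -3 0 -2 0 0 0;0 -6 0 -2 0 0 0;0 -9 0 -2 0 0 0;0 -12 0 -2 0 0 0;0 -14 0 -2 0 0 0;0 -15 0 -2 0 0 0;0 -15 0 -2 0 0 0;0 -15 0 -2 0 0 0;0 -15 0 -2 0 0 0;0 -15 0 -2 0 0 0"

```text
time: 20.45
eef_pos: [0.5925, -0.0465, 0.1554]
ee_rot: [-1.946, -2.466, -0.0]
ft_force: [-1.2, -0.3, 0.3]
gripper_width: 0.0002
finger_force: 0.0
```

```bash
python3 - <<'E'
from h import *
s=snap('wrist','w7'); print(s['obs']['eef_pos'],s['obs']['joint_vel'].round(3))
R,t=cam(s)
for p in([0,0,.058],[.09,0,.068],[-.09,0,.068]):
  q=cv2.projectPoints(np.r_[kw(p[:2]),p[2]][None],cv2.Rodrigues(R.T)[0],-R.T@t,s['K'],s['dist_coeffs'])[0].ravel();print(q)
r=int(q[1]);r0=max(0,r-40); print(r0)
cv2.imwrite('pics/w7c.png',cv2.resize(s['image'][r0:r0+80,190:450,::-1],None,fx=3,fy=7,interpolation=cv2.INTER_CUBIC))
E
```

```text
[ 0.59246879 -0.04651911  0.15542557] [-0.003 -0.    -0.003 -0.    -0.003 -0.002]
[318.18430074 166.73830934]
[430.72799321 169.26281826]
[205.63360637 168.73630814]
128
```

View pics/w7c.png

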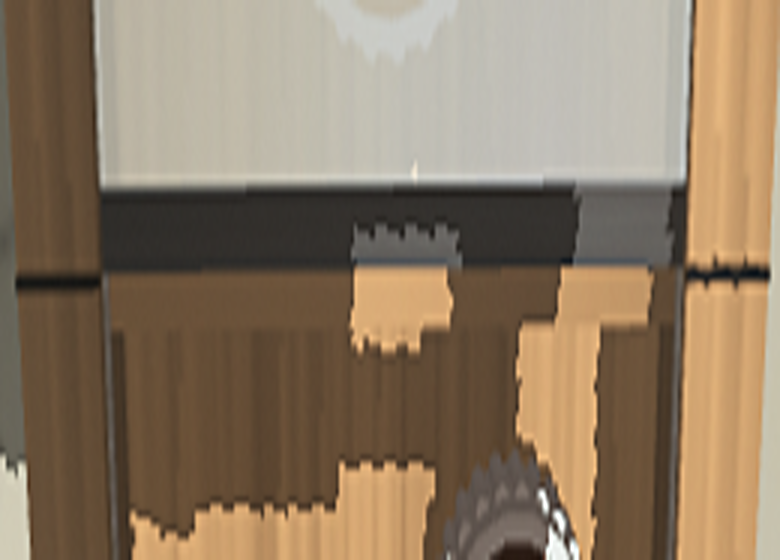

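The scribe ends lie at crop rows 283 (left) and 272 (right), and the cover's leading edge runs from row 270 to 264. Allowing for the 10 mm height difference, the edge is within about 1 mm of the line. The ramekin is under the cover, the small pot looks undisturbed, and the hand is clear.

```bash
python3 - <<'E'
from h import *
o=get_obs(); print(o['joint_vel'].round(3),o['ft_force'].round(1)); print(hand_in())
E
```

```text
[-0.002  0.001 -0.002 -0.001 -0.002 -0.001] [1.1 0.3 0.9]
the job is handed in; nothing more can be done
None
```

The job is handed in: the ramekin stands upright in the pocket and the cover is drawn over it, its edge within about 1 mm of the scribed line by camera; readings while pressing never passed about 10.4 N, and no verdict came back.

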